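Close up the card tray: push both followers into the last notch behind the cards

ROBOT

A 6-joint arm with a two-finger parallel gripper is mounted at the origin on the work surface. World frame = base frame: x ahead of the robot, y to its left, z up, the work surface at z = 0. Lengths are in m, angles in rad, forces in N, time in s.
With the tool pointing down it reaches from about 0.325 to 0.925 m from the base axis. Payload 3.1 kg.
Tool frame: the origin (TCP) lies midway between the tips of the shut fingers; the grasp point (between the pads) lies 19 mm behind it; z points along the fingers, y is the line along which they close (so a half turn about z gives the same grasp; the last joint's range is limited). The gripper opens to 85 mm and grips with 20 to 120 N. Pads are 22 mm wide; open, the fingers measure 114 mm over their backs; the gripper's body (76 mm by 85 mm) begins 54 mm behind the grasp point. The pads swing forward as they close: fully open they stand 13 mm farther back than shut.
Start: joints at [-1.221, 0.217, 1.613, -0, 1.311, -0.112], TCP at [0.278, -0.56, 0.231] pointing down, gripper open.
Joint ranges: [-2.75, 2.75], [-0.78, 2.1], [0.31, 2.55], [-1.13, 4.27], [0.13, 2.63], [-2.58, 2.58]. Speed limits (rad/s): [2.79, 2.79, 3.14, 3.14, 3.14, 3.14].

INTERFACE

Orientations are given as a unit quaternion [x, y, z, w].
In Python, from workcell import readout, optics, workorder gives the robot as it stands.
- The arm moves only by the shell command python3 -m pendant 'ROWS' [FORCE]. ROWS is JSON, a list that holds one entry, the list of rows, each a list of 7 numbers: the shift along the world's x, y, z in mm, then the turn, a rotation vector about the world's x, y, z in units of 8 degrees (1.0 is 8 degrees), then the opening in per cent of the stroke, from 0 (shut) to 100 (fully open). In form: [[[dx, dy, dz, wx, wy, wz, jaw], ...]]. A call has exactly 5 rows; each row shifts and turns the commanded pose from where the row before left it; what a row does not reach is not made up. A row lasts 1/8 s, in which the tool goes at most 62.5 mm and 10.7 degrees, less where a joint would pass 70% of its speed; a pose out of reach is approached as far as the arm can. A call with a gripper value outside its range is refused whole. The fingers move at their own pace and stop on an object; FORCE is the grip in N (left out, the last holds). Time passes only in rows, so rows that do not move let the fingers close, or fill a call up. It gives the time, the measured TCP pose, the force, the opening and the grip force at its end, in the units of the state.
- readout.get_state(): the state, without advancing time (a new reading comes with each control period).
- optics.read_camera(name): name is "scene" or "top"; returns a dict with "frame" (400x640x3 uint8, red, green, blue), "camera_matrix" (3x3 intrinsics, pixels), "D" ([k1, k2, p1, p2, k3] as OpenCV has them; the pictures are not rectified), "pose" (4x4, takes a point from camera to world coordinates). Camera axes: x right, y up, looking along -z (the intrinsics and any distortion apply to the point x, -y, -z); pixel columns grow to the right and rows downward; lengths in m; the calibration is good to about 2 mm. A picture is of the moment at which its call begins. There is no depth.
- workorder.finish_job(): hands the job in; it is judged then, once.
The state is a dict: "time": time; "q": joint angles; "joint_vel": joint speeds; "effort": joint torques, N m; "ee_pos": TCP position; "ee_rot": TCP orientation; "ft_force": force on the tool from outside, world axes, zero at the start; "ft_torque": the same for the moment, N m; "finger_gap": opening from 0.0 (shut) to 1.0 (fully open); "finger_force": force on a finger pad.
Only numpy, scipy, OpenCV 4.12 (cv2) and the standard library are available. Lean on these libraries where they do the work, as an engineer would, in place of code of your own. Each camera call takes 0.05 s, during which the arm holds its last target. There are 200 camera calls.

TASK

The record cards in the two-lane tray have too much slack behind them. In each lane, push the steel follower plate from behind along its rail towards its cards until it clicks into the last notch it can reach before it would touch the cards (about a finger's breadth short of them), and leave it seated in that notch. Only push with the fingers: do not pinch the plates, do not squeeze, shift or lift the cards, and leave the carton, the stamp and the roll of tape where they are.

Things in the scene. Friction and masses are not known exactly. Their poses are not given: they have to be found in the camera images.
- tray: Two-lane wooden card tray fixed to the desk, 360 x 332 mm, walls 70 mm high. Origin: middle of its underside; x along the lanes from the cards' end (near the robot) to the followers' end, y across. Lanes 154 mm wide, centred at y = +81 (left) and -81 mm (right), inside x = -168 to +168, floor at 10 mm. Along each lane's middle a rail with visible notches, 9 mm wide, 30 mm apart.
- follower_left (a joint): Left follower's slide (m): 0 at the far end, grows as it is pushed to the cards (tray -x), stop 0.195. Its rubber face is at tray x = 0.125 - value. Spring-ball notches at 0.028, 0.058, 0.088, 0.118, 0.148, 0.178. Between them it slides at about 2 to 3 N and stays where left; within about 3 mm of a notch it is drawn in (the push dips); pushing it out takes about 10 N. Captive: cannot be lifted.
- follower_right (a joint): Right follower's slide (m): 0 at the far end, grows as it is pushed to the cards (tray -x), stop 0.195. Its rubber face is at tray x = 0.125 - value. Spring-ball notches at 0.028, 0.058, 0.088, 0.118, 0.148, 0.178. Between them it slides at about 2 to 3 N and stays where left; within about 3 mm of a notch it is drawn in (the push dips); pushing it out takes about 10 N. Captive: cannot be lifted.
- push_left (a point): Point on the back (tray +x side) of the left follower's upright steel plate, mid-width, 90 mm above the desk: push here along tray -x. The plate is 148 mm wide, its top edge 112 mm above the desk; with its rubber face it is 6 mm thick. Behind it is its foot, 36 mm long, 92 mm wide, all lower than 45 mm above the desk.
- push_right (a point): Point on the back (tray +x side) of the right follower's upright steel plate, mid-width, 90 mm above the desk: push here along tray -x. The plate is 148 mm wide, its top edge 112 mm above the desk; with its rubber face it is 6 mm thick. Behind it is its foot, 36 mm long, 92 mm wide, all lower than 45 mm above the desk.
- plate_left: Steel plate of the left follower (148 wide, 3 mm thick), the side to push on. Origin: on the lane's floor, in the middle of the front of the follower's rubber face; the back of the plate is at x = +6 mm. Axes as the tray's.
- plate_right: Steel plate of the right follower (148 wide, 3 mm thick), the side to push on. Origin: on the lane's floor, in the middle of the front of the follower's rubber face; the back of the plate is at x = +6 mm. Axes as the tray's.
- face_left: Rubber facing, 140 x 92 x 3 mm, on the cards' side of the left follower's plate. Origin as the plate's. Fingers on the face and on the plate at once count as pinching.
- face_right: Rubber facing, 140 x 92 x 3 mm, on the cards' side of the right follower's plate. Origin as the plate's. Fingers on the face and on the plate at once count as pinching.
- pack_thick: The longer pack of A6 record cards (with tabbed guide cards), standing in one of the lanes (either) against the near end: 148 mm wide, 105 mm high (tabs 113 mm) and 190 mm from first to last card. Origin: under it, mid-width; its first card is at x = -120 mm, its last at +70 mm (axes as the tray's). About 1.8 kg, loose on the lane's floor.
- pack_thin: The shorter pack of cards, in the other lane: the same but 130 mm from first to last card. Origin: under it, mid-width; its first card is at x = -120 mm, its last at +10 mm. About 1.25 kg.
- carton: Small cardboard parcel, 150 x 100 x 60 mm, on the desk at the left of the tray; leave it alone. Origin: centre of its underside.
- stamp: Self-inking hand stamp, 72 x 46 x 74 mm, on the desk at the right of the tray; leave it alone. Origin: centre of its underside.
- tape: Roll of packing tape lying flat, 100 mm across, 48 mm high, on the desk at the right of the tray; leave it alone. Origin: centre of its underside.
Things that resemble listed ones, but are neither listed nor needed, are in the scene too. Leave any pink look-alike of the pack_thick alone. What is shaped like the pack_thin but blue or orange is not meant.

How it is judged:
At the end, for the whole second after the job is handed in: Each follower sits at rest in the last notch before its cards, within 2.5 mm: value 0.088 in the lane of the thick pack and 0.148 in the lane of the thin pack (13 mm of slack left to the cards). The packs have not moved by 6 mm or more (((y of pack_thick in the frame of tray above 0.05 m and y of pack_thin in the frame of tray below -0.05 m and value of joint follower_left between 0.0855 and 0.0905 m and value of joint follower_right between 0.1455 and 0.1505 m) or (y of pack_thick in the frame of tray below -0.05 m and y of pack_thin in the frame of tray above 0.05 m and value of joint follower_right between 0.0855 and 0.0905 m and value of joint follower_left between 0.1455 and 0.1505 m)) and velocity of joint follower_left between -0.01 and 0.01 m/s and velocity of joint follower_right between -0.01 and 0.01 m/s and distance of each of pack_thick, pack_thin from where it was at the start of the episode below 0.006 m); the robot touches nothing.
It fails at once if a follower is pinched (fingers on its plate and on its rubber face at once) ((contact force between the fingers and plate_left above 1 N and contact force between the fingers and face_left above 1 N) or (contact force between the fingers and plate_right above 1 N and contact force between the fingers and face_right above 1 N)).
It fails at once if a pack of cards is squeezed by a follower with more than 8 N (contact force between any of face_left, face_right and pack_thick above 8 N or contact force between any of face_left, face_right and pack_thin above 8 N).
It fails at once if a pack of cards is shifted or lifted by more than 8 mm (distance of any of pack_thick, pack_thin from where it was at the start of the episode above 0.008 m).
It fails at once if the carton, the stamp or the tape is moved by more than 15 mm (distance of any of carton, stamp, tape from where it was at the start of the episode above 0.015 m).
It also fails if it takes over 54 s, if anything falls off the work surface, if the arm or the gripper's body presses on something with over 40 N, if the wrist force passes 120 N, or if a joint passes its speed limit or range.

## Working session

There is one attempt and no reset: what is moved stays moved. The work goes in short steps, Python scripts to look and compute and a shell command to move; the robot and the scene stay as the last step left them, time stands still between calls to the robot, and variables do not carry over. Pictures are saved under pics/ and viewed, at most 10 in all, crops included, and the job is handed in when it is done.

```bash
mkdir -p pics; cat > h.py <<'E'
import numpy as np, cv2
from workcell import readout, optics
def snap(n,f):
    c=optics.read_camera(n); cv2.imwrite('pics/'+f,c['frame'][:,:,::-1].copy()); np.save('pics/'+n+'.npy',c,allow_pickle=True); return c
def load(n): return np.load('pics/'+n+'.npy',allow_pickle=True).item()
def ray(c,uv):
    p=cv2.undistortPoints(np.array([[uv]],float),np.array(c['camera_matrix'],float),np.array(c['D'],float))[0,0]
    T=np.array(c['pose']); return T[:3,3],T[:3,:3]@np.array([p[0],-p[1],-1])
def onz(c,uv,z):
    o,d=ray(c,uv); return o+d*(z-o[2])/d[2]
def proj(c,P):
    T=np.array(c['pose']); q=(np.array(P,float).reshape(-1,3)-T[:3,3])@T[:3,:3]
    q=q*[1,-1,-1]
    return cv2.projectPoints(q,np.zeros(3),np.zeros(3),np.array(c['camera_matrix'],float),np.array(c['D'],float))[0][:,0]
E
python3 - <<'E'
from h import *
for n in('scene','top'):
    c=snap(n,n+'0.png'); print(n,np.round(c['pose'],3).tolist(),np.round(c['camera_matrix'],0).tolist())
s=readout.get_state(); print(s['time'],s['ee_pos'],s['ee_rot'],s['ft_force'],s['finger_gap'])
E
```

```text
scene [[0.171, -0.537, 0.826, 1.438], [0.985, 0.09, -0.145, -0.234], [0.003, 0.839, 0.544, 0.735], [0.0, 0.0, 0.0, 1.0]] [[470.0, 0.0, 317.0], [0.0, 470.0, 201.0], [0.0, 0.0, 1.0]]
top [[0.001, 0.996, -0.089, 0.335], [-1.0, 0.002, 0.013, -0.055], [0.013, 0.089, 0.996, 1.275], [0.0, 0.0, 0.0, 1.0]] [[385.0, 0.0, 328.0], [0.0, 385.0, 200.0], [0.0, 0.0, 1.0]]
0.1 [ 0.27822532 -0.55882408  0.23006662] [ 9.73459096e-01  2.28858393e-01 -1.32106654e-04 -1.09857790e-03] [-0.0615544   0.01856078 -0.21766461] 1.0010408073741743
```

View pics/scene0.png

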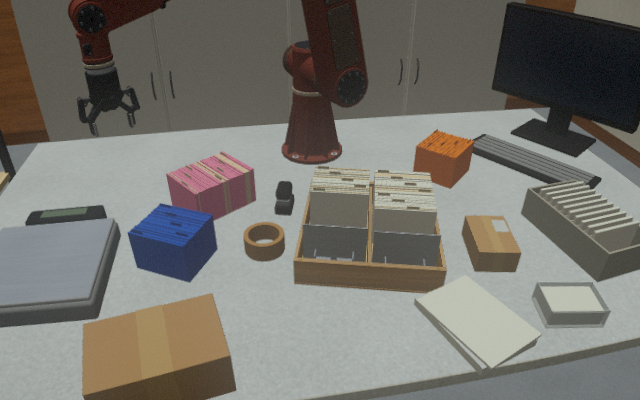

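View pics/top0.png

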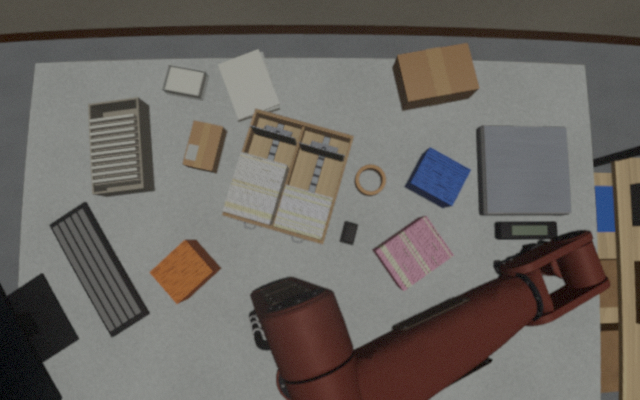

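The scene view shows the tray at about (370,230). In the top view the tray is at about (288,175), with the longer cream pack on its left (255,188) and the shorter one on its right (303,212). Look-alikes in the top view, none of them in the tray: pink pack (413,252), blue (439,177), orange (183,270) and a grey file box (118,147). Next is one close crop of the tray to check the choice and get its corners.

```bash
python3 - <<'E'
from h import *
c=load('top'); f=c['frame'][95:255,210:370,::-1]
cv2.imwrite('pics/crop1.png',cv2.resize(np.ascontiguousarray(f),(592,592),interpolation=cv2.INTER_CUBIC))
E
```

```text
(no output)
```

View pics/crop1.png

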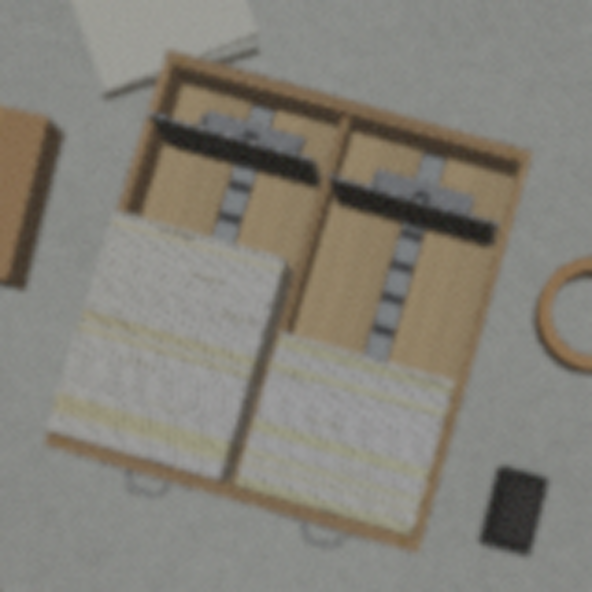

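The crop confirms the choice: the thick pack is in the left lane (target 0.088) and the thin pack in the right lane (target 0.148). Outer rim corners in the crop are (168,52), (531,152), (416,549) and (47,438). The plates' top edges run (155,114)-(320,164) and (333,180)-(497,227).

```bash
cat >> h.py <<'E'
def W(t,x,y,z): 
    cx,cy,a=t; return np.array([cx+np.cos(a)*x-np.sin(a)*y,cy+np.sin(a)*x+np.cos(a)*y,z])
E
python3 - <<'E'
from h import *
from scipy.optimize import least_squares
c=load('top')
px=lambda p:(np.array(p)+.5)/3.7+[210,95]-.5
C=[(168,52),(531,152),(416,549),(47,438)]
L=[(.18,.166),(.18,-.166),(-.18,-.166),(-.18,.166)]
P=np.array([onz(c,px(p),.07) for p in C])
r=least_squares(lambda t:np.ravel([W(t,*l,.07)-p for l,p in zip(L,P)]),[.6,0,-.2])
t=r.x; print('tray',t,np.degrees(t[2]),'res',np.round(r.fun.reshape(4,3)*1e3,1).tolist())
np.save('tray.npy',t)
a=t[2]
for n,e in(('L',[(155,114),(320,164)]),('R',[(333,180),(497,227)])):
    for p in e:
        w=onz(c,px(p),.112)[:2]-t[:2]; print(n,w[0]*np.cos(a)+w[1]*np.sin(a),-w[0]*np.sin(a)+w[1]*np.cos(a))
for p in [(120,212),(288,258),(283,332),(455,380)]:
    w=onz(c,px(p),.115)[:2]-t[:2]; print('card',w[0]*np.cos(a)+w[1]*np.sin(a),-w[0]*np.sin(a)+w[1]*np.cos(a))
for y,v in((.081,.088),(-.081,.148)): print(W(t,.131,y,.09),'end plate back',W(t,.131-v,y,.09), 'dir',-np.cos(a),-np.sin(a))
print('scene chk',proj(load('scene'),[W(t,*l,.07) for l in L]).round(0).tolist())
E
```

```text
tray [ 0.52439709  0.05722683 -0.27976002] -16.02906826133434 res [[5.0, 0.5, -0.0], [1.8, -2.6, -0.0], [-2.9, -1.7, -0.0], [-3.9, 3.8, -0.0]]
L 0.10972910459042017 0.14728782655063294
L 0.10700522513638877 0.0021771597629143546
R 0.09698165668744771 -0.01210263036364936
R 0.09689579120846561 -0.15400116069351175
card 0.021467066468323567 0.14958001001973342
card 0.023106641733940357 0.004473447960308644
card -0.03696885051536718 -0.009261982764168578
card -0.03569911204593866 -0.15576421390166445
[0.67267016 0.09890532 0.09      ] end plate back [0.58809145 0.12320432 0.09      ] dir -0.9611217312415756 0.27612500382108907
[ 0.62793791 -0.0567964   0.09      ] end plate back [ 0.48569189 -0.0159299   0.09      ] dir -0.9611217312415756 0.27612500382108907
scene chk [[445.0, 271.0], [291.0, 260.0], [311.0, 178.0], [430.0, 185.0]]
```

```bash
python3 -m pendant '[[[30,42,0,0,0,-1.1,0],[30,42,0,0,0,-1.1,0],[30,42,0,0,0,-1.1,0],[30,42,0,0,0,-1.1,0],[30,42,0,0,0,-0.9,0]]]'; python3 -m pendant '[[[30,42,0,0,0,0,0],[30,42,0,0,0,0,0],[30,42,0,0,0,0,0],[30,42,0,0,0,0,0],[30,42,0,0,0,0,0]]]'; python3 -m pendant '[[[30,42,0,0,0,0,0],[28,39,0,0,0,0,0],[0,0,0,0,0,0,0],[0,0,0,0,0,0,0],[0,0,0,0,0,0,0]]]'
```

```text
time: 0.72
ee_pos: [0.429, -0.3478, 0.2307]
ee_rot: [0.99, -0.141, -0.0, -0.0]
ft_force: [0.8, -0.4, -0.2]
finger_gap: -0.003
finger_force: 0.0
time: 1.35
ee_pos: [0.5789, -0.1379, 0.2307]
ee_rot: [0.99, -0.139, -0.0, -0.0]
ft_force: [0.2, -0.2, -0.2]
finger_gap: 0.0
finger_force: 0.0
time: 1.98
ee_pos: [0.6357, -0.0597, 0.231]
ee_rot: [0.99, -0.139, -0.0, 0.0]
ft_force: [0.1, 1.0, -0.1]
finger_gap: -0.001
finger_force: 0.0
```

```bash
python3 -m pendant '[[[0,0,-30,0,0,0,0],[0,0,-30,0,0,0,0],[0,0,-30,0,0,0,0],[0,0,-15,0,0,0,0],[0,0,0,0,0,0,0]]]'; python3 - <<'E'
from h import *
c=snap('scene','scene1.png'); f=c['frame'][130:300,270:470,::-1]
cv2.imwrite('pics/crop2.png',cv2.resize(np.ascontiguousarray(f),(700,595),interpolation=cv2.INTER_CUBIC))
E
```

```text
time: 2.6
ee_pos: [0.6353, -0.0591, 0.1251]
ee_rot: [0.99, -0.139, -0.001, -0.0]
ft_force: [1.0, -0.9, 0.8]
finger_gap: 0.003
finger_force: 0.0
```

View pics/crop2.png

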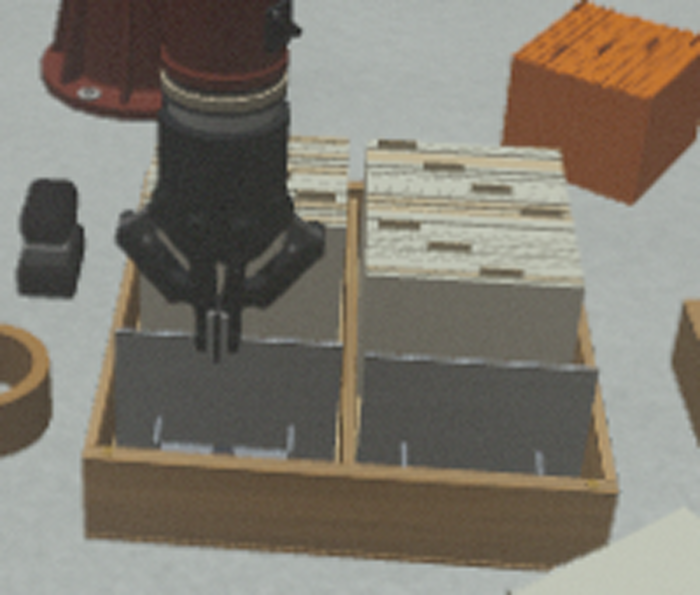

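The crop shows the fingertips at (218,358), in front of the right plate as seen from its back. The right plate's top edge is (117,332)-(342,345) and the left's is (362,356)-(598,371). I'll cross-check the slides from this view.

```bash
cat >> h.py <<'E'
def tr(w):
    t=np.load('tray.npy'); a=t[2]; w=np.array(w)[:2]-t[:2]; return np.round([w[0]*np.cos(a)+w[1]*np.sin(a),-w[0]*np.sin(a)+w[1]*np.cos(a)],4)
E
python3 - <<'E'
from h import *
c=load('scene')
for p,z in [((117,332),.112),((342,345),.112),((362,356),.112),((598,371),.112),((365,275),.115-.01),((582,288),.105),((85,460),.07),((618,490),.07)]:
    print(p,tr(onz(c,(np.array(p)+.5)/3.5+[270,130]-.5,z)))
print(tr(readout.get_state()['ee_pos']))
E
```

```text
(117, 332) [ 0.1037 -0.1498]
(342, 345) [ 0.1017 -0.0049]
(362, 356) [0.1122 0.008 ]
(598, 371) [0.112  0.1568]
(365, 275) [0.0086 0.0096]
(582, 288) [0.008  0.1583]
(85, 460) [ 0.183  -0.1599]
(618, 490) [0.1763 0.1684]
[ 0.1398 -0.0809]
```

```bash
python3 -m pendant '[[[0,0,-15,0,0,0,0],[0,0,-15,0,0,0,0],[0,0,-13,0,0,0,0],[0,0,0,0,0,0,0],[0,0,0,0,0,0,0]]]'; python3 -m pendant '[[[-4.8,1.4,0,0,0,0,0],[-4.8,1.4,0,0,0,0,0],[-4.8,1.4,0,0,0,0,0],[-4.8,1.4,0,0,0,0,0],[0,0,0,0,0,0,0]]]'; for i in 1 2; do python3 -m pendant '[[[-0.96,0.28,0,0,0,0,0],[-0.96,0.28,0,0,0,0,0],[-0.96,0.28,0,0,0,0,0],[-0.96,0.28,0,0,0,0,0],[0,0,0,0,0,0,0]]]'; done
```

```text
time: 3.28
ee_pos: [0.6366, -0.0585, 0.0832]
ee_rot: [0.99, -0.139, 0.0, -0.0]
ft_force: [-0.4, -0.6, 0.6]
finger_gap: -0.003
finger_force: 0.0
time: 3.9
ee_pos: [0.6168, -0.0527, 0.0833]
ee_rot: [0.99, -0.139, -0.0, -0.0]
ft_force: [0.3, -0.7, 0.2]
finger_gap: 0.001
finger_force: 0.0
time: 4.53
ee_pos: [0.6134, -0.0518, 0.0833]
ee_rot: [0.99, -0.139, -0.0, -0.0]
ft_force: [-0.2, -0.1, -0.6]
finger_gap: -0.001
finger_force: 0.0
time: 5.15
ee_pos: [0.6113, -0.0512, 0.0834]
ee_rot: [0.99, -0.139, 0.002, 0.0]
ft_force: [6.2, -1.2, -4.2]
finger_gap: -0.001
finger_force: 2.8
```

```bash
for i in 1 2 3 4; do python3 -m pendant '[[[-3.84,1.1,0,0,0,0,0],[-3.84,1.1,0,0,0,0,0],[-3.84,1.1,0,0,0,0,0],[-3.84,1.1,0,0,0,0,0],[-3.84,1.1,0,0,0,0,0]]]' | grep -E 'ee_pos|ft_f'; done; python3 - <<'E'
from h import *
s=readout.get_state(); print(tr(s['ee_pos']),s['time'])
E
```

```text
ee_pos: [0.5911, -0.0454, 0.0838]
ft_force: [5.2, -1.3, -0.8]
ee_pos: [0.5721, -0.04, 0.0837]
ft_force: [5.1, -1.4, 0.5]
ee_pos: [0.5536, -0.0346, 0.0835]
ft_force: [11.8, -3.9, -6.7]
ee_pos: [0.5327, -0.0286, 0.0834]
ft_force: [4.5, -2.0, 0.4]
[ 0.0317 -0.0802] 7.65
```

```bash
python3 -m pendant '[[[-3.84,1.1,0,0,0,0,0],[-3.84,1.1,0,0,0,0,0],[-3.84,1.1,0,0,0,0,0],[-3.84,1.1,0,0,0,0,0],[-3.84,1.1,0,0,0,0,0]]]' | grep -E 'ee_pos|ft_f'; python3 -m pendant '[[[-2,0.56,0,0,0,0,0],[-2,0.56,0,0,0,0,0],[-2,0.56,0,0,0,0,0],[-2,0.56,0,0,0,0,0],[0,0,0,0,0,0,0]]]' | grep -E 'ee_pos|ft_f';python3 - <<'E'
from h import *
s=readout.get_state(); print(tr(s['ee_pos']),s['time'])
c=snap('top','top2.png'); f=c['frame'][95:255,210:370,::-1]
cv2.imwrite('pics/crop3.png',cv2.resize(np.ascontiguousarray(f),(592,592),interpolation=cv2.INTER_CUBIC))
E
```

```text
ee_pos: [0.514, -0.0233, 0.0832]
ft_force: [4.6, -0.5, -1.4]
ee_pos: [0.5046, -0.0206, 0.0831]
ft_force: [1.4, -0.0, 1.2]
[ 0.0024 -0.0803] 8.9
```

View pics/crop3.png

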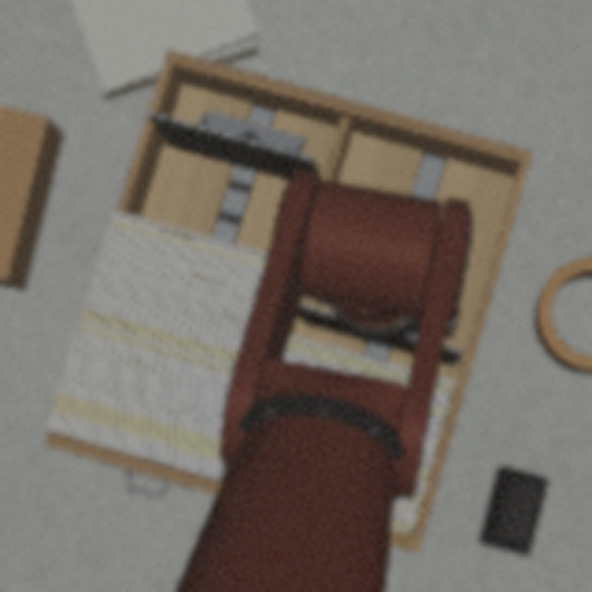

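The plate edge, (300,315)-(460,358), is still short of the cards, which matches an estimated v of about 0.140. I'll creep from here.

```bash
g(){ grep -E 'ee_pos|ft_f'; }
python3 -m pendant '[[[-0.96,0.28,0,0,0,0,0],[-0.96,0.28,0,0,0,0,0],[-0.96,0.28,0,0,0,0,0],[-0.96,0.28,0,0,0,0,0],[0,0,0,0,0,0,0]]]'|g
for i in 1 2 3; do python3 -m pendant '[[[-0.48,0.14,0,0,0,0,0],[-0.48,0.14,0,0,0,0,0],[0,0,0,0,0,0,0],[0,0,0,0,0,0,0],[0,0,0,0,0,0,0]]]'|g;  python3 -c "
from h import *
print(tr(readout.get_state()['ee_pos']))"; done
```

```text
ee_pos: [0.5008, -0.0195, 0.083]
ft_force: [1.0, -0.6, -0.2]
ee_pos: [0.5006, -0.0195, 0.0832]
ft_force: [1.5, -0.3, -0.7]
[-0.0017 -0.0804]
ee_pos: [0.4996, -0.0192, 0.0833]
ft_force: [0.4, -0.3, -0.4]
[-0.0027 -0.0803]
ee_pos: [0.4988, -0.019, 0.0832]
ft_force: [-0.2, 0.4, 0.3]
[-0.0036 -0.0803]
```

```bash
g(){ grep -E 'time|ee_pos|ft_f'; }
for i in 1 2 ; do python3 -m pendant '[[[-0.48,0.14,0,0,0,0,0],[-0.48,0.14,0,0,0,0,0],[0,0,0,0,0,0,0],[0,0,0,0,0,0,0],[0,0,0,0,0,0,0]]]'|g;  python3 -c "
from h import *
print(tr(readout.get_state()['ee_pos']))"; done
```

```text
time: 12.08
ee_pos: [0.4979, -0.0187, 0.0833]
ft_force: [0.6, -0.5, 0.6]
[-0.0045 -0.0803]
time: 12.7
ee_pos: [0.497, -0.0184, 0.0833]
ft_force: [-0.0, -0.3, 0.3]
[-0.0055 -0.0803]
```

```bash
g(){ grep -E 'ee_pos|ft_f'; }
python3 -m pendant '[[[-0.48,0.14,0,0,0,0,0],[-0.48,0.14,0,0,0,0,0],[0,0,0,0,0,0,0],[0,0,0,0,0,0,0],[0,0,0,0,0,0,0]]]'|g
```

```text
ee_pos: [0.4962, -0.0182, 0.0833]
ft_force: [0.6, 0.2, -1.1]
```

```bash
g(){ grep -E 'ee_pos|ft_f'; }
python3 -m pendant '[[[-0.48,0.14,0,0,0,0,0],[-0.48,0.14,0,0,0,0,0],[0,0,0,0,0,0,0],[0,0,0,0,0,0,0],[0,0,0,0,0,0,0]]]'|g
```

```text
ee_pos: [0.496, -0.0182, 0.0835]
ft_force: [5.2, -1.3, -4.4]
```

Force has risen to 5.3 N with no further travel, so the right follower is seated in its notch. Backing off and moving to the left lane.

```bash
g(){ grep -E 'time|ee_pos|ft_f'; }
python3 -m pendant '[[[-0,0,0,0,0,0,0],[7.7,-2.2,0,0,0,0,0],[19.2,-5.5,0,0,0,0,0],[0,0,30,0,0,0,0],[0,0,30,0,0,0,0]]]'|g
python3 -m pendant '[[[33,24,0,0,0,0,0],[33,24,0,0,0,0,0],[33,24,0,0,0,0,0],[33,24,0,0,0,0,0],[34,24,0,0,0,0,0]]]'|g
python3 -m pendant '[[[0,0,0,0,0,0,0],[0,0,0,0,0,0,0],[0,0,0,0,0,0,0],[0,0,0,0,0,0,0],[0,0,0,0,0,0,0]]]'|g
python3 - <<'E'
from h import *
s=readout.get_state(); print(tr(s['ee_pos']),s['ee_rot'])
c=snap('scene','scene3.png'); f=c['frame'][130:300,270:470,::-1]
cv2.imwrite('pics/crop4.png',cv2.resize(np.ascontiguousarray(f),(700,595),interpolation=cv2.INTER_CUBIC))
E
```

```text
time: 14.58
ee_pos: [0.5208, -0.0253, 0.1431]
ft_force: [0.3, -0.5, 0.1]
time: 15.2
ee_pos: [0.688, 0.0953, 0.1427]
ft_force: [0.8, 0.2, 0.8]
time: 15.82
ee_pos: [0.6876, 0.094, 0.1436]
ft_force: [-0.2, 0.3, 0.3]
[0.1467 0.0804] [ 9.90299351e-01 -1.38950336e-01  4.00819387e-06  1.20163752e-06]
```

View pics/crop4.png

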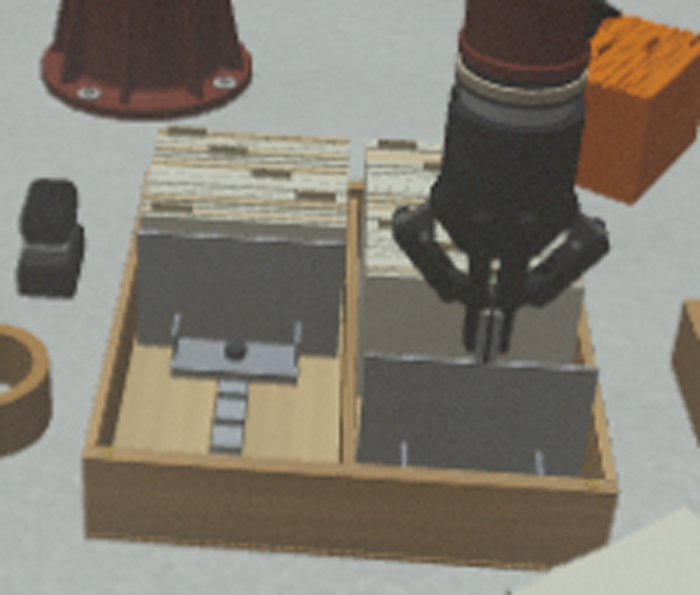

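The crop shows the right plate's top edge at (137,233)-(342,240), close behind its cards. The fingertips, at (487,358), hang behind the left plate.

```bash
g(){ grep -E 'time|ee_pos|ft_f'; }
python3 - <<'E'
from h import *
c=load('scene')
for p in [(137,233),(342,241)]:
    print(p,tr(onz(c,(np.array(p)+.5)/3.5+[270,130]-.5,.112)))
E
python3 -m pendant '[[[0,0,-20,0,0,0,0],[0,0,-20,0,0,0,0],[0,0,-20,0,0,0,0],[0,0,0,0,0,0,0],[0,0,0,0,0,0,0]]]'|g
python3 -m pendant '[[[-3.84,1.1,0,0,0,0,0],[-3.84,1.1,0,0,0,0,0],[-3.84,1.1,0,0,0,0,0],[-3.84,1.1,0,0,0,0,0],[0,0,0,0,0,0,0]]]'|g
for i in 1 2 3; do python3 -m pendant '[[[-0.96,0.28,0,0,0,0,0],[-0.96,0.28,0,0,0,0,0],[-0.96,0.28,0,0,0,0,0],[0,0,0,0,0,0,0],[0,0,0,0,0,0,0]]]'|g; python3 -c "
from h import *
print(tr(readout.get_state()['ee_pos']))"; done
```

```text
(137, 233) [-0.0164 -0.1516]
(342, 241) [-0.0222 -0.0072]
time: 16.5
ee_pos: [0.688, 0.0945, 0.083]
ft_force: [0.4, -0.1, 1.0]
time: 17.12
ee_pos: [0.6722, 0.099, 0.0833]
ft_force: [0.2, -0.4, -0.1]
time: 17.75
ee_pos: [0.6697, 0.0997, 0.0833]
ft_force: [0.0, 0.2, 0.0]
[0.128  0.0809]
time: 18.38
ee_pos: [0.6668, 0.1005, 0.0834]
ft_force: [-0.8, -0.2, -1.4]
[0.125  0.0809]
time: 19.0
ee_pos: [0.6645, 0.1012, 0.0833]
ft_force: [4.5, -0.6, -3.3]
[0.1225 0.0809]
```

```bash
g(){ grep -E 'ee_pos|ft_f'; }
for i in 1 2 3; do python3 -m pendant '[[[-3.84,1.1,0,0,0,0,0],[-3.84,1.1,0,0,0,0,0],[-3.84,1.1,0,0,0,0,0],[-3.84,1.1,0,0,0,0,0],[-3.84,1.1,0,0,0,0,0]]]' | g; done
python3 -m pendant '[[[-0.96,0.28,0,0,0,0,0],[-0.96,0.28,0,0,0,0,0],[-0.96,0.28,0,0,0,0,0],[-0.96,0.28,0,0,0,0,0],[0,0,0,0,0,0,0]]]'|g
for i in 1 2 3; do python3 -c "
from h import *
print(tr(readout.get_state()['ee_pos']))"; python3 -m pendant '[[[-0.48,0.14,0,0,0,0,0],[-0.48,0.14,0,0,0,0,0],[0,0,0,0,0,0,0],[0,0,0,0,0,0,0],[0,0,0,0,0,0,0]]]'|g; done
```

```text
ee_pos: [0.6457, 0.1066, 0.0834]
ft_force: [3.4, -1.6, -2.7]
ee_pos: [0.6267, 0.112, 0.0835]
ft_force: [9.6, -3.0, -6.0]
ee_pos: [0.6063, 0.1178, 0.0835]
ft_force: [4.3, -1.3, -1.3]
ee_pos: [0.6015, 0.1194, 0.083]
ft_force: [0.4, -0.9, -0.6]
[0.057  0.0811]
ee_pos: [0.6014, 0.1193, 0.0832]
ft_force: [0.8, 0.5, 0.2]
[0.0569 0.0809]
ee_pos: [0.6006, 0.1195, 0.0833]
ft_force: [-0.1, 0.8, -0.2]
[0.056  0.0809]
ee_pos: [0.5997, 0.1198, 0.0833]
ft_force: [0.2, 0.5, -0.2]
```

```bash
g(){ grep -E 'ee_pos|ft_f'; }
for i in 1 2; do python3 -m pendant '[[[-0.48,0.14,0,0,0,0,0],[-0.48,0.14,0,0,0,0,0],[0,0,0,0,0,0,0],[0,0,0,0,0,0,0],[0,0,0,0,0,0,0]]]'|g; done;  python3 -c "
from h import *
print(tr(readout.get_state()['ee_pos']))"
```

```text
ee_pos: [0.5987, 0.1201, 0.0833]
ft_force: [0.3, 0.0, -0.5]
ee_pos: [0.598, 0.1203, 0.0833]
ft_force: [2.0, -0.8, -1.4]
[0.0533 0.0809]
```

```bash
g(){ grep -E 'ee_pos|ft_f'; }
python3 -m pendant '[[[-0.48,0.14,0,0,0,0,0],[-0.48,0.14,0,0,0,0,0],[0,0,0,0,0,0,0],[0,0,0,0,0,0,0],[0,0,0,0,0,0,0]]]'|g
python3 -m pendant '[[[0,0,0,0,0,0,0],[7.7,-2.2,0,0,0,0,0],[19.2,-5.5,0,0,0,0,0],[0,0,40,0,0,0,0],[0,0,40,0,0,0,0]]]'|g
python3 -m pendant '[[[30,0,30,0,0,0,0],[30,0,30,0,0,0,0],[30,0,0,0,0,0,0],[0,0,0,0,0,0,0],[0,0,0,0,0,0,0]]]'
python3 - <<'E'
from h import *
c=snap('scene','scene5.png'); f=c['frame'][130:300,270:470,::-1]
cv2.imwrite('pics/crop5.png',cv2.resize(np.ascontiguousarray(f),(700,595),interpolation=cv2.INTER_CUBIC))
E
```

```text
ee_pos: [0.5978, 0.1203, 0.0834]
ft_force: [4.6, -1.2, -3.4]
ee_pos: [0.6226, 0.1129, 0.1632]
ft_force: [-0.2, -0.3, -0.1]
time: 26.5
ee_pos: [0.7122, 0.1131, 0.2221]
ee_rot: [0.99, -0.139, -0.002, 0.0]
ft_force: [-0.3, 0.1, -0.8]
finger_gap: 0.003
finger_force: 0.0
```

View pics/crop5.png

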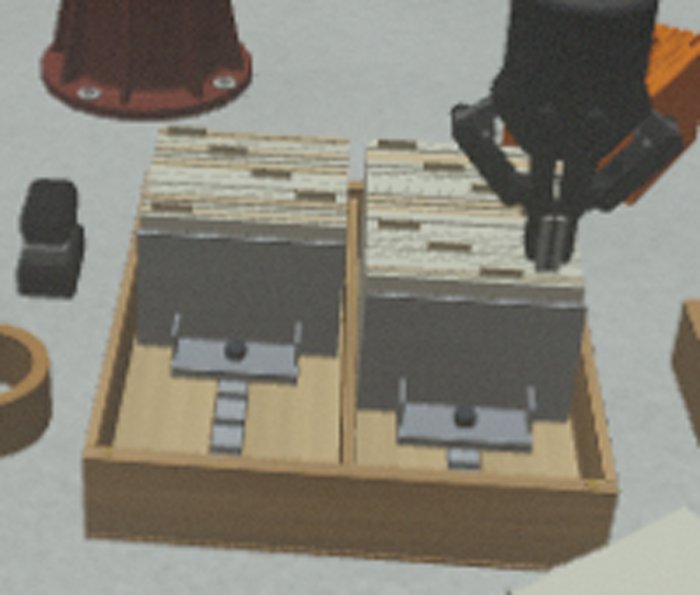

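Both plates (edges at (240,237) and (470,295)) stand the same short gap behind their packs. The packs have not moved and the gripper is clear, so I'm handing in.

```bash
python3 -c "
from workcell import workorder
print(workorder.finish_job())"
```

```text
the job is handed in; nothing more can be done
None
```

I pushed both followers into what the force dips, travel and camera show to be their last notches: left (thick pack) at 0.088 m, right (thin pack) at 0.148 m. The packs looked unmoved, the arm was clear, and the job was handed in at about 26.5 s; no verdict came back.

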